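# Clip the culture dish down on the microscope stage

### The job

Clip the square four-well dish down on the stage of the microscope: with a fingertip, gently push each of the two steel stage clips round on its stud until it points straight at the dish and its tip lies over the dish's low rim, then take the hand away. Do not pinch the clips, do not lift or shift the dish, and leave everything else on the stage and the bench as it stands.

Things in the scene. Friction and masses are not known exactly. Their poses are not given: they have to be found in the camera images.
- scope: cream inverted microscope, fixed. Origin on the bench below the port's centre; x away from the robot (turned up to 0.25 rad), y left, z up. Black stage 215 (x) by 262 (y) mm round the origin, top 175 mm up. Column |x| < 64, y -170 to -300, 225 mm high; on it the binocular (to -y, 370 high) and at x 45, y -282 a lamp pillar 34 mm square, 490 high, its lamp (600 high) swung away to +x, -y
- port (a point): centre of the stage's port, on the top surface of the stage (175 mm above the bench)
- left_clip (a joint): turn of the left stage clip (at the stage's +y edge) about its stud, rad: 0 = points straight at the dish (scope -y), growing counterclockwise seen from above. Starts at -1.4 to -0.75, swung away towards the robot; range -1.8 to 1.8, no stop at 0. Stiff: 0.05 N m of friction, about 1.1 N at 45 mm from the stud; stays where it is left
- left_clip_pivot (a point): stud axis of the left clip at stage-top height, at scope y = 106 mm; stud 15 mm in diameter and high. The clip is a straight steel strip 10 mm wide, 2 mm thick, reaching 78 mm from this axis; underside 7 to 10 mm above the stage over the first 40 mm, 5 mm at 68 to 74 mm; the end curls up to 12 mm. Push the strip's long edge sideways with the fingertip 2 to 4 mm above the stage
- left_clip_tip (a point): the left clip's pressing point, on its underside 73 mm from the stud's axis and 5 mm above the stage, 1.5 mm above the dish's rim when it lies over it
- right_clip (a joint): the same for the right stage clip (at the stage's -y edge, on the column's side): 0 = points straight at the dish (towards scope +y), growing counterclockwise seen from above; it starts between -1.4 and -0.75, swung away towards the far side (scope +x); otherwise like the left one
- right_clip_pivot (a point): axis of the right clip's stud at the height of the stage top, at y = -106 mm from the port in the scope's frame; same clip as the left one
- right_clip_tip (a point): the right clip's pressing point, as for the left one
- dish: pale plastic square four-well culture dish, 70 g, loose on the stage over the port, between the clips, its sides along the stage's to within 0.06 rad. Origin at the centre of its underside, z up. Its low rim is a square of 78 by 78 mm, 3.5 mm thick; in its middle rise the wells, a block 50 by 50 mm and 13.5 mm high, so the bare rim is 14 mm wide all round
- petri: small round lidded dish, 39 mm in diameter and 12 mm high, loose on the far left or the near right corner of the stage; leave alone. Origin at the centre of its underside
- pot: small screw-cap sample pot, 30 mm in diameter and 38 mm high, loose on the other of these two corners; leave alone. Origin at the centre of its underside
- flask: flat culture flask, 85 by 52 by 26 mm with a neck and blue cap, lying on the bench to the left of the microscope; leave alone. Origin at its underside
- bottle: closed bottle, 64 mm in diameter and 135 mm high, standing on the bench to the far left; leave alone. Origin at its underside
- tipbox: closed pipette-tip box, 122 by 84 by 60 mm, on the bench to the left; leave alone. Origin at its underside
- rack: white tube rack, 100 by 200 by 54 mm with capped tubes up to 83 mm high, on the bench beyond the microscope; leave alone. Origin at its underside
- pen: marker pen, 137 mm long and 12 mm thick, lying on the bench on the near left; leave alone. Origin at its underside
Mind the look-alikes: they are no part of the job. What is shaped like the dish but green is not meant.

How it is judged (in metres and radians):
At the end, for the whole second after the job is handed in: both clips point at the dish (within 0.35 rad of straight), each pressing point lies over the dish's bare rim on its own side, at least 1 mm in from the outer edge and within 28 mm of the side's middle; the dish lies flat, at rest and within 5 mm of where it was (y of left_clip_tip in the frame of dish between 0.025 and 0.038 m and x of left_clip_tip in the frame of dish between -0.028 and 0.028 m and y of right_clip_tip in the frame of dish between -0.038 and -0.025 m and x of right_clip_tip in the frame of dish between -0.028 and 0.028 m and value of joint left_clip between -0.35 and 0.35 rad and value of joint right_clip between -0.35 and 0.35 rad and distance of dish from where it was at the start of the episode below 0.005 m and angle between dish's own z axis and vertical below 0.05 rad and linear speed of dish below 0.01 m/s); the robot touches nothing.
It fails at once if the dish is lifted, tipped or shifted by more than 6 mm (distance of dish from where it was at the start of the episode above 0.006 m or angle between dish's own z axis and vertical above 0.12 rad).
It fails at once if a clip is pinched or forced: more than 15 N between the fingers and a clip (contact force between the fingers and left_clip above 15 N or contact force between the fingers and right_clip above 15 N).
It fails at once if one of the other things on the stage or the bench is moved by more than 12 mm (distance of any of petri, pot, flask, bottle, tipbox, rack, pen from where it was at the start of the episode above 0.012 m).
It also fails if it takes over 45 s, if anything falls off the work surface, if the arm or the gripper's body presses on something with over 40 N, if the wrist force passes 120 N, or if a joint passes its speed limit or range.

### The arm

A 6-joint arm with a two-finger parallel gripper is mounted at the origin on the work surface. World frame = base frame: x ahead of the robot, y to its left, z up, the work surface at z = 0. Lengths are in mm, angles in rad, forces in N, time in s.
With the tool pointing down it reaches from about 350 to 775 mm from the base axis. Payload 7.3 kg.
Tool frame: the origin (TCP) lies midway between the tips of the shut fingers; the grasp point (between the pads) lies 19 mm behind it; z points along the fingers, x is the direction in which the jaws open and shut, and the axes are right-handed (so a half turn about z gives the same grasp; the last joint's range is limited). The gripper opens to 92 mm and grips with 3 to 60 N. Pads are 19 mm wide; open, the fingers measure 130 mm over their backs; the gripper's body (75 mm by 190 mm) begins 47 mm behind the grasp point.
Start: joints at [-1.334, 0.342, 1.524, -0, 1.275, -0.146], TCP at [196.121, -487.013, 226.741] pointing down, gripper open.
Joint ranges: [-2.53, 2.53], [-0.77, 2.02], [0.04, 2.7], [-1, 4.14], [0.28, 2.66], [-3.11, 3.11]. Speed limits (rad/s): [2.57, 2.57, 3.14, 3.14, 3.14, 3.14].

### API

Orientations are given as [roll, pitch, yaw] about the fixed x, y, z axes, in that order (R = Rz(yaw) Ry(pitch) Rx(roll)).
In Python, from plant import bot gives the robot as it stands.
- The arm moves only by the shell command python3 -m pendant 'ROWS' [OPENING]. ROWS is JSON, a list of rows, each an object with "linear": the shift along the world's x, y, z in mm, a list of three; "twist": the turn about the world's z in degrees. In form: [{"linear": [x, y, z], "twist": twist}, ...]. A call has 1 to 20 rows; each row is the pose to reach, as a shift and turn from the pose commanded when the call began; what a row does not reach only later rows make up. A row lasts 1/8 s, in which the tool goes at most 62.5 mm and 10.7 degrees, less where a joint would pass 70% of its speed; a pose out of reach is approached as far as the arm can. A call with a gripper value outside its range is refused whole. OPENING is the closure in counts, from 0 (fully open) to 255 (shut), set as the call begins (- or left out, the last holds). The fingers move at their own pace and stop on an object; the grip force is fixed at half the most. Time passes only in rows, so rows that repeat a pose let the fingers close. It gives the time, the measured TCP pose, the force and the opening at its end, in the units of the state.
- bot.get_obs(): the state, without advancing time (a new reading comes with each control period).
- bot.capture(name): name is "side" or "top" or "wrist"; returns a dict with "frame" (420x560x3 uint8, blue, green, red), "z_map" (420x560 float32, mm along the optical axis (not along the pixel's ray), 0 where there is no reading), "fx", "fy", "cx", "cy" (pixels), "k1" (the pictures are not rectified: a ray, as slopes to the right and down, at radius r is drawn at 1 + k1 r^2 times it, then the intrinsics apply), "rvec" (rotation vector, rad) and "tvec" (3), from world to camera coordinates, as OpenCV has them. Camera axes: x right, y down, z forward; pixel columns grow to the right and rows downward; lengths in mm; the calibration is good to about 2 mm. A picture is of the moment at which its call begins.
- bot.close_job(): hands the job in, once; it reports no verdict.
The state is a dict: "time": time; "joint_positions": joint angles; "dq": joint speeds; "tau": joint torques, N m; "tool_pos": TCP position; "tcp_rot": TCP orientation; "contact_force": force on the tool from outside, world axes, zero at the start; "moment": the same for the moment, N m; "grip_width": finger opening in mm.
Only numpy, scipy, OpenCV 4.12 (cv2) and the standard library are available. Lean on these libraries where they do the work, as an engineer would, in place of code of your own. Each camera call takes 0.05 s, during which the arm holds its last target. There are 200 camera calls.

## Working session

There is one attempt and no reset: what is moved stays moved. The work goes in short steps, Python scripts to look and compute and a shell command to move; the robot and the scene stay as the last step left them, time stands still between calls to the robot, and variables do not carry over. Pictures are saved under pics/ and viewed, about 8 in all and at most 12, crops included, and the job is handed in when it is done.

```bash
mkdir -p pics; ls; cat > h.py <<'E'
import numpy as np, cv2, pickle
from plant import bot
def grab(n):
    c=bot.capture(n); pickle.dump(c,open(f'pics/{n}.pkl','wb')); return c
def load(n): return pickle.load(open(f'pics/{n}.pkl','rb'))
def cam(c):
    R,_=cv2.Rodrigues(np.array(c['rvec'],float)); return R,np.array(c['tvec'],float).ravel()
def slopes(c,uv):
    d=(np.atleast_2d(uv).astype(float)-[c['cx'],c['cy']])/[c['fx'],c['fy']]
    s=d.copy()
    for _ in range(20): s=d/(1+c['k1']*(s**2).sum(1,keepdims=True))
    return s
def onplane(c,uv,z):
    R,t=cam(c); s=slopes(c,uv); d=np.c_[s,np.ones(len(s))]@R; o=-R.T@t
    return o+d*((z-o[2])/d[:,2])[:,None]
def cloud(c):
    h,w=c['z_map'].shape; v,u=np.mgrid[:h,:w]; s=slopes(c,np.c_[u.ravel(),v.ravel()])
    R,t=cam(c); z=c['z_map'].ravel()[:,None]
    P=((np.c_[s,np.ones(len(s))]*z)-t)@R; P[z[:,0]==0]=np.nan
    return P.reshape(h,w,3)
def proj(c,P):
    R,t=cam(c); q=np.atleast_2d(P)@R.T+t; s=q[:,:2]/q[:,2:]; s=s*(1+c['k1']*(s**2).sum(1,keepdims=True))
    return s*[c['fx'],c['fy']]+[c['cx'],c['cy']]
E
python3 - <<'E'
from h import *
for n in('top','side','wrist'):
    c=grab(n); cv2.imwrite(f'pics/{n}0.png',c['frame']); R,t=cam(c); print(n,-R.T@t,R[2],c['fx'])
o=bot.get_obs(); print(o['tool_pos'],o['tcp_rot'],o['grip_width'],o['time'])
E
```

```text
pics
top [ 483.0697025   190.94585746 1043.21873241] [ 0.08444836  0.02454795 -0.99612543] 455.90056852824586
side [222.87512995 866.78948973 783.65365607] [ 0.35783213 -0.66086136 -0.65971087] 483.50412124049853
wrist [ 258.68268769 -462.32657796  384.65585273] [-0.24071631 -0.0957058  -0.96586544] 351.26643149997193
[ 196.05718233 -486.70314183  226.2075064 ] [-3.14143712e+00  1.12856169e-03 -1.18798718e+00] 91.78117785708397 0.15
```

View pics/top0.png

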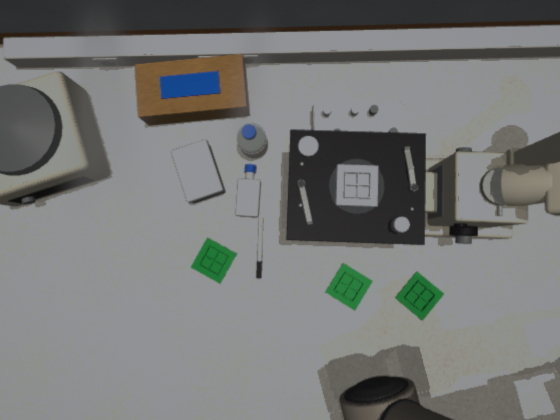

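View pics/side0.png

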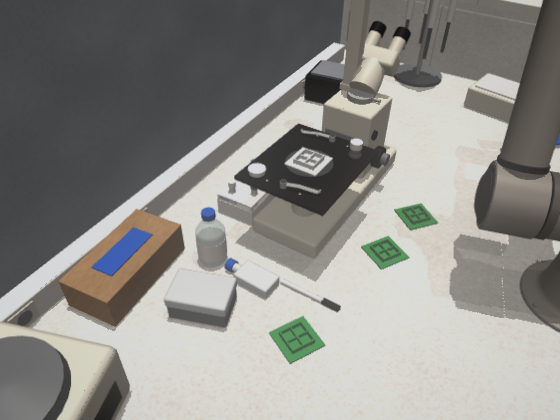

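The top view shows the white dish at (357,185) on the black stage. The look-alikes are three green ones on the bench at (214,260), (349,287) and (419,296), so I choose the white one. The left clip's stud is at about (302,184) with its strip running to (308,222). The right clip's stud is at about (414,187) with its strip running to (408,148). The far-left round lid is at (308,146) and the near-right one at (401,225).

```bash
cat > m.py <<'E'
from h import *
c=load('top'); f=c['frame']; g=f.max(2); P=cloud(c)
roi=np.zeros_like(g); roi[120:255,275:440]=1
# stage: black
m=((g<60)&(roi>0)).astype('uint8'); m=cv2.morphologyEx(m,cv2.MORPH_CLOSE,np.ones((3,3)))
cn=max(cv2.findContours(m,0,2)[0],key=cv2.contourArea)
h=cv2.convexHull(cn)[:,0]
W=onplane(c,h,175)[:,:2]; r=cv2.minAreaRect(W.astype('float32')); print('stage',r)
n,l,s,ce=cv2.connectedComponentsWithStats(((g>95)&(roi>0)).astype('uint8'))
for i in range(1,n):
    if s[i,4]>8 and s[i,4]<3000:
        v,u=np.where(l==i); q=onplane(c,np.c_[u,v],183)[:,:2]; rr=cv2.minAreaRect(q.astype('float32'))
        print(i,s[i],rr,'z',np.nanmedian(P[l==i][:,2]))
E
python3 m.py
python3 - <<'E'
from h import *
c=load('top'); k=cv2.resize(c['frame'][115:260,275:445],None,fx=4.6,fy=4,interpolation=cv2.INTER_CUBIC)
k=cv2.resize(c['frame'][115:260,275:445],None,fx=4,fy=4,interpolation=cv2.INTER_CUBIC); cv2.imwrite('pics/crop1.png',k)
E
```

```text
stage ((598.7363891601562, 74.692626953125), (260.7517395019531, 213.4022674560547), 87.30675506591797)
2 [298 136  21  20 317] ((676.9246215820312, 165.40065002441406), (36.828857421875, 36.91030502319336), 44.486549377441406) z 186.36571132382937
3 [405 148  11  38 193] ((633.7449951171875, -27.193767547607422), (71.32632446289062, 10.849494934082031), 7.404507160186768) z 184.47564497975907
5 [ 336  164   43   43 1709] ((599.6068115234375, 74.4692611694336), (78.69507598876953, 78.93669128417969), 86.777587890625) z 178.41656981439672
6 [425 172  11  40 411] ((585.17626953125, -62.68901824951172), (18.680593490600586, 73.99765014648438), 87.8016586303711) z 131.3639289874483
7 [300 186  12  38 199] ((563.2799682617188, 171.94735717773438), (71.5492935180664, 10.176844596862793), 11.148340225219727) z 184.40071191330637
10 [394 217  16  15 191] ((524.4171752929688, -7.4302263259887695), (28.00306510925293, 26.280296325683594), 89.2713623046875) z 212.34962680358925
```

View pics/crop1.png

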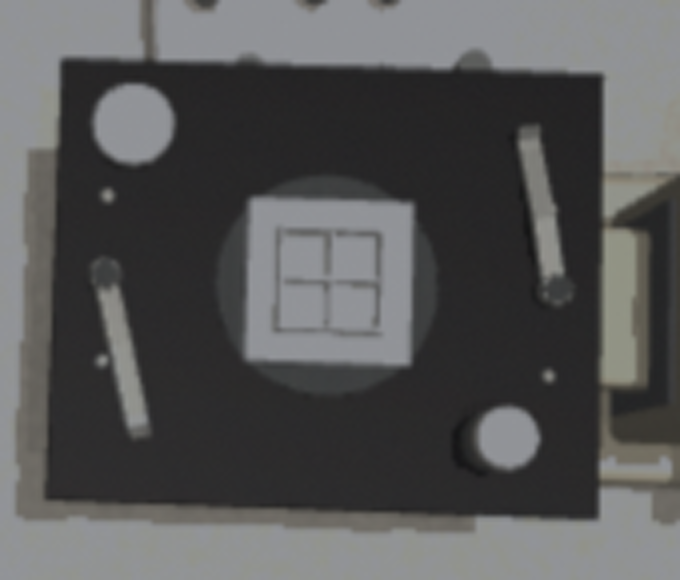

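The crop confirms it: white dish with four wells at crop (328,282), left stud at (105,272) with its strip to (140,430), right stud at (557,290) with its strip to (530,130). The stage fit and the strip centres agree. Next I compute the waypoints, with one corner of the shut fingers pushing each strip 45 mm from its stud.

```bash
cat > w.py <<'E'
from h import *
yaw=np.radians(-2.7); S=np.array([[np.cos(yaw),-np.sin(yaw)],[np.sin(yaw),np.cos(yaw)]]); O=np.array([598.7,74.7])
def wp(side,th,gap=0,r=45):
    k=1 if side=='L' else -1
    f=-np.pi/2+th; u=np.array([np.cos(f),np.sin(f)]); n=np.array([np.sin(f),-np.cos(f)])
    return O+S@(k*(np.array([0,106])+r*u+(5+gap)*n-[19,-9.5]))
if __name__=='__main__':
    for s,t0 in(('L',-1.33),('R',-1.39)):
        print(s,'start gap',wp(s,t0,12).round(1))
        for t in np.linspace(t0,0,9): print(round(t,2),wp(s,t).round(1))
    P=np.concatenate([cloud(load(n)).reshape(-1,3) for n in('top','side')])
    q=(P[:,:2]-O)@S
    for z0,z1 in((180,228),(240,300),(300,400),(400,650)):
        k=(P[:,2]>z0)&(P[:,2]<z1)&(abs(q[:,0])<250)&(q[:,1]<-100)&(q[:,1]>-400)
        if k.sum(): print(z0,k.sum(),np.percentile(q[k],[1,99],axis=0).round(0).tolist())
E
python3 w.py
```

```text
L start gap [537.7 199. ]
-1.33 [540.  187.2]
-1.16 [541.3 179.8]
-1.0 [543.7 172.7]
-0.83 [547.3 166.1]
-0.66 [552.  160.2]
-0.5 [557.5 155.1]
-0.33 [563.8 151. ]
-0.17 [570.7 148. ]
0.0 [578.  146.3]
R start gap [659.1 -52.4]
-1.39 [657.5 -40.5]
-1.22 [656.6 -32.7]
-1.04 [654.4 -25.2]
-0.87 [651.  -18.1]
-0.7 [646.3 -11.8]
-0.52 [640.7  -6.3]
-0.35 [634.2  -1.9]
-0.17 [627.    1.2]
0.0 [619.4   3.1]
180 5805 [[-66.0, -292.0], [62.0, -102.0]]
240 3053 [[-53.0, -313.0], [59.0, -222.0]]
300 3920 [[-53.0, -375.0], [59.0, -261.0]]
400 379 [[24.0, -295.0], [59.0, -260.0]]
```

```bash
python3 -m pendant '[{"linear":[0,0,60],"twist":10},{"linear":[30,55,80],"twist":20},{"linear":[60,110,80],"twist":30},{"linear":[90,165,80],"twist":40},{"linear":[120,220,80],"twist":50},{"linear":[150,275,80],"twist":60},{"linear":[180,330,80],"twist":65.4},{"linear":[210,385,80],"twist":65.4},{"linear":[240,440,80],"twist":65.4},{"linear":[260,495,80],"twist":65.4},{"linear":[280,550,80],"twist":65.4},{"linear":[300,605,80],"twist":65.4},{"linear":[310,660,80],"twist":65.4},{"linear":[320,690,80],"twist":65.4},{"linear":[320,690,80],"twist":65.4},{"linear":[320,690,80],"twist":65.4}]' 255
```

```text
time: 2.15
tool_pos: [515.9, 202.4, 306.4]
tcp_rot: [3.141, 0.001, -0.047]
contact_force: [1.2, -1.4, -0.1]
grip_width: 0.6
```

```bash
python3 -m pendant '[{"linear":[12,0,-50],"twist":0},{"linear":[21,0,-90],"twist":0},{"linear":[21,0,-106],"twist":0},{"linear":[21,0,-106],"twist":0}]'
python3 - <<'E'
from h import *
for n in('wrist','side'):
    c=grab(n); f=c['frame']
    if n=='side': f=cv2.resize(f[110:260,200:420],None,fx=2.5,fy=2.5)
    else: f=cv2.resize(f,None,fx=.8,fy=.8)
    cv2.imwrite(f'pics/{n}1.png',f)
a=cv2.imread('pics/wrist1.png');b=cv2.imread('pics/side1.png')
cv2.imwrite('pics/a1.png',cv2.resize(np.vstack([cv2.resize(a,(550,412)),b]),None,fx=.75,fy=.75))
E
```

```text
time: 2.65
tool_pos: [536.4, 201.4, 199.7]
tcp_rot: [3.141, 0.003, -0.048]
contact_force: [-0.7, -0.8, 0.2]
grip_width: 0.4
```

View pics/a1.png

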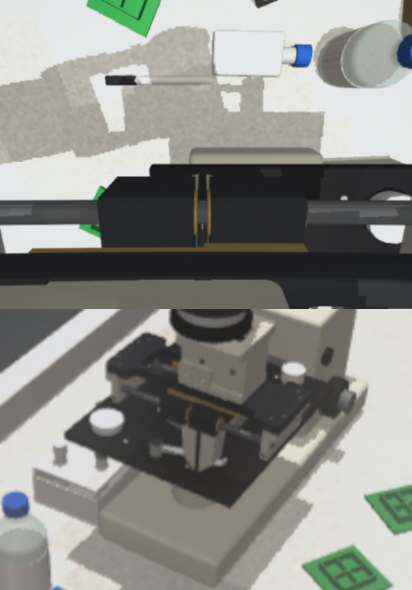

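The fingers (side crop, about (200,440)) stand on the bottle side of the left strip, clear of it. I descend and sweep it.

```bash
python3 -m pendant '[{"linear":[1,0,-12],"twist":0},{"linear":[1,0,-21.5],"twist":0},{"linear":[1,0,-21.5],"twist":0},{"linear":[1,0,-21.5],"twist":0}]' && python3 -m pendant '[{"linear":[2,-8,0],"twist":0},{"linear":[3,-15,0],"twist":0},{"linear":[4,-22,0],"twist":0},{"linear":[5,-26,0],"twist":0},{"linear":[6.5,-30,0],"twist":0},{"linear":[8.5,-33.5,0],"twist":0},{"linear":[10.5,-37,0],"twist":0},{"linear":[13,-40,0],"twist":0},{"linear":[15,-42.5,0],"twist":0},{"linear":[17.5,-45,0],"twist":0},{"linear":[20,-47.5,0],"twist":0},{"linear":[20,-47.5,0],"twist":0}]'
python3 - <<'E'
from h import *
c=grab('top'); d=grab('side')
k=np.vstack([cv2.resize(c['frame'][115:260,275:445],(510,435)),cv2.resize(d['frame'][110:260,220:400],(510,425))])
cv2.imwrite('pics/a2.png',cv2.resize(k,None,fx=.69,fy=.69))
E
```

```text
time: 3.25
tool_pos: [538.2, 203.1, 179.3]
tcp_rot: [-3.142, -0.0, -0.046]
contact_force: [0.7, 0.3, -0.1]
grip_width: 0.8
time: 4.75
tool_pos: [558.5, 155.2, 179.2]
tcp_rot: [3.141, -0.001, -0.047]
contact_force: [-0.5, 0.0, 0.0]
grip_width: 0.6
```

View pics/a2.png

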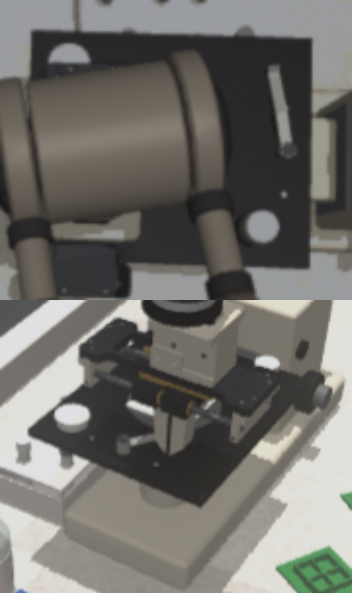

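The left clip has swung with the finger: stud at (124,443), strip now running behind the finger near (155,435). I continue to straight, then back off and rise to look.

```bash
python3 -m pendant '[{"linear":[3,-2.5,0],"twist":0},{"linear":[6,-4.5,0],"twist":0},{"linear":[9.5,-6,0],"twist":0},{"linear":[13,-7.5,0],"twist":0},{"linear":[16.5,-8.5,0],"twist":0},{"linear":[20,-9,0],"twist":0},{"linear":[20,-9,0],"twist":0},{"linear":[20,-9,0],"twist":0}]' && python3 -m pendant '[{"linear":[-10,0,0],"twist":0},{"linear":[-20,0,0],"twist":0},{"linear":[-25,0,40],"twist":0},{"linear":[-40,0,80],"twist":0},{"linear":[-80,-20,120],"twist":0},{"linear":[-120,-70,120],"twist":0},{"linear":[-140,-130,120],"twist":0},{"linear":[-140,-190,120],"twist":0},{"linear":[-140,-190,120],"twist":0}]'
python3 - <<'E'
from h import *
c=grab('top'); d=grab('side')
k=np.vstack([cv2.resize(c['frame'][115:260,275:445],(510,435)),cv2.resize(d['frame'][110:260,220:400],(510,425))])
cv2.imwrite('pics/a3.png',cv2.resize(k,None,fx=.69,fy=.69))
E
```

```text
time: 5.85
tool_pos: [578.4, 146.7, 179.3]
tcp_rot: [-3.141, -0.001, -0.047]
contact_force: [-0.5, -0.6, 0.5]
grip_width: 0.4
time: 6.98
tool_pos: [437.2, -46.8, 299.4]
tcp_rot: [3.141, -0.001, -0.053]
contact_force: [0.1, 0.1, -0.2]
grip_width: 0.4
```

View pics/a3.png

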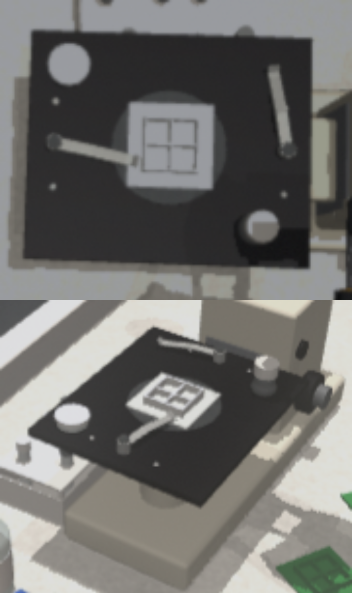

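The left strip now lies over the dish's rim, from its stud at (55,141) to its tip at (135,160). It lags by about 0.19 rad because the fingertip is narrower than I assumed, by about 8.5 mm per side. I go to the right clip with that corrected and top up the left one afterwards.

```bash
python3 -m pendant '[{"linear":[50,0,0],"twist":0},{"linear":[105,-3,0],"twist":0},{"linear":[160,-6,0],"twist":0},{"linear":[213,-11,0],"twist":0},{"linear":[213,-11,-50],"twist":0},{"linear":[213,-11,-90],"twist":0},{"linear":[213,-11,-100],"twist":0},{"linear":[213,-11,-100],"twist":0}]'
python3 - <<'E'
from h import *
d=grab('side');w=grab('wrist')
cv2.imwrite('pics/a4.png',np.hstack([cv2.resize(d['frame'][90:240,230:410],(420,350)),cv2.resize(w['frame'],(370,278),interpolation=3)[:278].copy() if 0 else cv2.copyMakeBorder(cv2.resize(w['frame'],(370,278)),0,72,0,0,0)]))
E
```

```text
time: 8.07
tool_pos: [651.3, -53.1, 199.8]
tcp_rot: [-3.141, -0.0, -0.045]
contact_force: [-0.0, -0.6, 1.1]
grip_width: 0.3
```

View pics/a4.png

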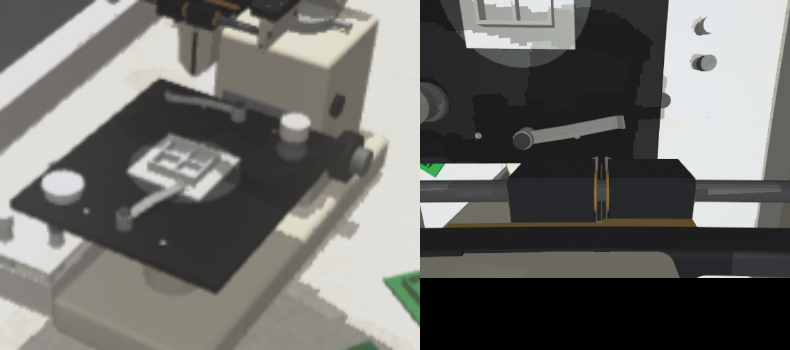

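The wrist view shows the right strip, stud at (522,140) and tip at (622,122), clear ahead of the fingers. I descend and sweep it.

```bash
python3 -m pendant '[{"linear":[0,0,-12],"twist":0},{"linear":[0,0,-20.5],"twist":0},{"linear":[0,0,-20.5],"twist":0}]' && python3 -m pendant '[{"linear":[-1,7,0],"twist":0},{"linear":[-2,14,0],"twist":0},{"linear":[-2.5,18,0],"twist":0},{"linear":[-3,22,0],"twist":0},{"linear":[-4,26,0],"twist":0},{"linear":[-5,29.5,0],"twist":0},{"linear":[-7,33,0],"twist":0},{"linear":[-8.5,36.5,0],"twist":0},{"linear":[-11,39.5,0],"twist":0},{"linear":[-13,42.5,0],"twist":0},{"linear":[-16,45,0],"twist":0},{"linear":[-19,48,0],"twist":0},{"linear":[-22,50.5,0],"twist":0},{"linear":[-25,52.5,0],"twist":0},{"linear":[-29,54,0],"twist":0},{"linear":[-32,55.5,0],"twist":0},{"linear":[-35.5,57,0],"twist":0},{"linear":[-38,57.5,0],"twist":0},{"linear":[-38,57.5,0],"twist":0}]' && python3 -m pendant '[{"linear":[10,0,0],"twist":0},{"linear":[20,0,0],"twist":0},{"linear":[25,0,40],"twist":0},{"linear":[25,0,90],"twist":0},{"linear":[0,0,120],"twist":0},{"linear":[-60,0,120],"twist":0},{"linear":[-120,0,120],"twist":0},{"linear":[-180,0,120],"twist":0},{"linear":[-180,0,120],"twist":0},{"linear":[-180,-40,120],"twist":0},{"linear":[-180,-40,120],"twist":0}]'
python3 - <<'E'
from h import *
c=grab('top'); d=grab('side')
k=np.vstack([cv2.resize(c['frame'][115:260,275:445],(510,435)),cv2.resize(d['frame'][110:260,220:400],(510,425))])
cv2.imwrite('pics/a5.png',cv2.resize(k,None,fx=.69,fy=.69))
E
python3 m.py
```

```text
time: 8.55
tool_pos: [650.6, -54.5, 177.7]
tcp_rot: [-3.141, 0.002, -0.047]
contact_force: [0.0, 0.6, -0.9]
grip_width: 0.4
time: 10.92
tool_pos: [612.8, 3.0, 178.8]
tcp_rot: [-3.142, 0.0, -0.047]
contact_force: [0.4, 1.0, 0.4]
grip_width: 0.6
time: 12.3
tool_pos: [434.5, -38.8, 298.9]
tcp_rot: [3.141, -0.001, -0.049]
contact_force: [-0.8, -0.4, 0.2]
grip_width: 0.2
stage ((598.3885498046875, 75.01396942138672), (259.7268981933594, 213.7289276123047), 87.4415283203125)
2 [298 136  21  20 325] ((677.3967895507812, 165.85147094726562), (38.26877212524414, 36.77657699584961), 43.70686340332031) z 186.4510050146078
4 [ 303  164  109   43 2114] ((599.7310791015625, 74.15469360351562), (203.49928283691406, 79.5888900756836), 87.00784301757812) z 178.99732791111606
9 [394 217  16  15 180] ((524.4186401367188, -7.4477434158325195), (27.968055725097656, 26.276912689208984), 89.27116394042969) z 212.26275436015055
```

View pics/a5.png

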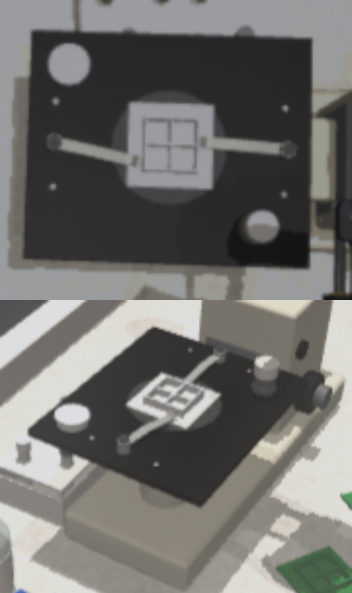

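The right clip is straight over the rim, stud at (288,150) and tip at (200,142). The left is still about 0.19 rad short, so I push it 8 mm further from the same side.

```bash
python3 -m pendant '[{"linear":[10,50,0],"twist":0},{"linear":[30,100,0],"twist":0},{"linear":[70,145,0],"twist":0},{"linear":[110,183,0],"twist":0},{"linear":[125,183,-30],"twist":0},{"linear":[125,183,-80],"twist":0},{"linear":[125,183,-110],"twist":0},{"linear":[125,183,-120.5],"twist":0},{"linear":[125,183,-120.5],"twist":0},{"linear":[132,183,-120.5],"twist":0},{"linear":[139,183,-120.5],"twist":0},{"linear":[144,183,-120.5],"twist":0},{"linear":[147,183,-120.5],"twist":0},{"linear":[150,183,-120.5],"twist":0},{"linear":[153,183,-120.5],"twist":0},{"linear":[153,183,-120.5],"twist":0}]' && python3 -m pendant '[{"linear":[-10,0,0],"twist":0},{"linear":[-20,0,0],"twist":0},{"linear":[-30,0,40],"twist":0},{"linear":[-50,0,80],"twist":0},{"linear":[-90,-20,120],"twist":0},{"linear":[-130,-70,120],"twist":0},{"linear":[-150,-130,120],"twist":0},{"linear":[-150,-190,120],"twist":0},{"linear":[-150,-220,120],"twist":0},{"linear":[-150,-220,120],"twist":0}]'
python3 - <<'E'
from h import *
from w import S,O
c=grab('top'); d=grab('side')
k=np.vstack([cv2.resize(c['frame'][115:260,275:445],(510,435)),cv2.resize(d['frame'][110:260,220:400],(510,425))])
cv2.imwrite('pics/a6.png',cv2.resize(k,None,fx=.69,fy=.69))
g=c['frame'].max(2); m=(g>95); v,u=np.where(m)
Q=onplane(c,np.c_[u,v],183)[:,:2]; q=(Q-O)@S
for s in(1,-1):
    k=(s*q[:,1]>44)&(s*q[:,1]<96)&(abs(q[:,0])<25)
    p=np.polyfit(s*q[k,1],q[k,0],1); print(s,k.sum(),'slope',p[0],'x at tip(33)',np.polyval(p,33),'at stud',np.polyval(p,106))
Q=onplane(c,np.c_[u,v],178.5)[:,:2]; q=(Q-O)@S
k=(abs(q[:,0])<45)&(abs(q[:,1])<42)
b=cv2.morphologyEx(np.isin(np.arange(g.size).reshape(g.shape),(v*g.shape[1]+u)[k]).astype('uint8'),cv2.MORPH_OPEN,np.ones((15,15)))
v,u=np.where(b>0); print('dish',cv2.minAreaRect(onplane(c,np.c_[u,v],178.5)[:,:2].astype('float32')))
E
```

```text
time: 14.4
tool_pos: [586.4, 145.9, 178.3]
tcp_rot: [-3.142, -0.001, -0.047]
contact_force: [-2.0, -1.0, 2.3]
grip_width: 0.4
time: 15.65
tool_pos: [435.5, -75.2, 298.1]
tcp_rot: [-3.142, -0.0, -0.05]
contact_force: [0.7, 0.6, -0.5]
grip_width: 0.3
1 142 slope -0.023202428922236402 x at tip(33) 2.9939787108500884 at stud 1.3002013995268311
-1 151 slope -0.056544469262645426 x at tip(33) 5.136998331110185 at stud 1.0092520749370681
dish ((600.0797119140625, 74.10560607910156), (78.01841735839844, 77.12610626220703), 88.82145690917969)
```

View pics/a6.png

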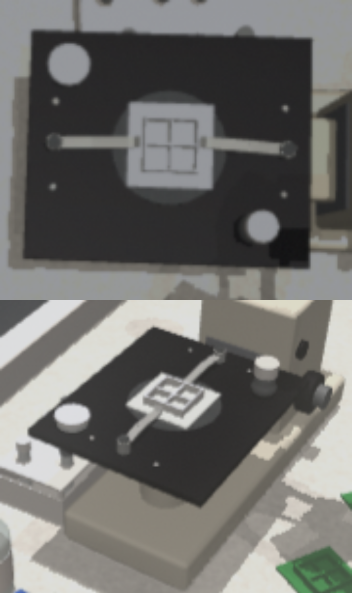

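Both strips are straight over the rim: left tip at about (137,142), right tip at about (202,142). The hand is clear, so I hand in the job.

```bash
python3 -c "
from plant import bot
print(bot.close_job(), bot.get_obs()['time'])"
```

```text
the job is handed in; nothing more can be done
the job is handed in; nothing more can be done
```

I pushed both clips round with the shut fingertips until they point at the dish, took the hand away and handed the job in at about 15.7 s. No verdict was reported.

- **Left clip:** my first sweep stopped about 0.19 rad short because the fingertips are narrower than I had assumed. A second 8 mm push brought it to about 0.02 rad from straight.
- **Right clip:** one sweep, about 0.06 rad from straight.
- **Pressing points:** both lie about 33 mm from the dish's centre line (25 to 38 mm allowed) and within about 6 mm of each side's middle (28 mm allowed). I worked out the 33 mm from the clip length and the measured dish position.
- **Dish, petri and pot:** all within about 1 mm of where they started, the dish as measured in the last top view and the other two as measured before the second left push. They also look in place in the last top and side views.
- **Force:** the end-of-move wrist readings stayed within about 3 N. I did not measure the force on the clips themselves or between readings.
- **Bench items:** I did not measure the flask, bottle, tip box, rack or pen at the end; the hand stayed above stage height throughout.

No check failed. In the last top view the dish's angle reads about 2° off its first reading, but the clips now hide part of its outline, so I put that down to the measurement.

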